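# Post the culture dish through the flap of the drop box

## Task

Post the culture dish that lies on the shelf of the drop box: with one fingertip press the steel tread down to hold the spring flap open, and with the other fingertip push the dish along the shelf and under the raised flap until it drops into the box, then let the flap spring shut. Only push the dish, never lift it, and leave the other things standing about alone.

Things in the scene. Friction and masses are not known exactly. Their poses are not given: they have to be found in the camera images.
- drop_box: Fixed white and grey plastic drop box, 257 long, 84 wide (mm). Origin on the bench under its drop edge, on the centre line; x = pushing direction, y left, z up. Flat shelf, top at z = 70, from x = -175 (open front end) to x = 0 (drop edge), a channel 70 wide between rails (y = 35 to 42 each side) that rise 10 above it. Beyond x = 0: the hopper under the flap.
- drop_edge (a point): Middle of the shelf's drop edge: box (0, 0, 70) mm. Beyond it the hopper is 78 mm long, 76 mm wide inside, its floor 4 mm above the bench, its side walls up to z = 92 mm. The dish tips in by itself once its centre is well past this edge (up to about 15 mm past).
- flap (a joint): Steel flap, hinge along box x at box y = 46, z = 78 mm. 0 = shut; 0.55 rad = open, the tread level; 0.60 = hard stop; a spring shuts it. From 0.35 rad on the dish passes under its lip. The lid part, raised, keeps to x > -4 mm and reaches up to 70 mm above the shelf. Pressing the tread down opens it: about 3 N at first, 6 N when open.
- tread (a point): Middle (box x = -85 mm) of the top of the flap's tread, a steel strip left of the channel, x = -167 to +33 mm, 34 wide. Shut it slopes: inner edge y = 58, 12 above the shelf; outer edge y = 87, 29 above. At 0.55 rad it is level, y = 58 to 92 (middle 75), top 5 mm above the shelf: a fingertip can slide on it along x, the flap staying open, the other tip level with it in the channel.
- lip (a point): Middle of the lower edge of the flap's front lip, a steel plate 24 mm wide, 24 high, 3 thick that hangs at box x = -4 to -1, y = -16 to +8 mm. Shut, its edge is 3 mm above the shelf and stops the dish; at 0.55 rad it leaves over 22 mm.
- dish: Round closed culture dish, white and clear, 62 mm across at its solid body (lid rim 66 mm), 13 to 16 mm high, about 20 to 30 g, that lies on the shelf of the drop box. Origin: centre of its underside.
- spare_dish: Bystander: a similar culture dish that lies on the bench, left of the drop box. Origin: centre of underside.
- small_jar: Bystander: small clear jar with a screw cap, 44 mm across, 94 mm high, on the bench left of the hopper. Origin: centre of underside.
- note_block: Bystander: block of notes, 50 x 76 x 18 mm, on the bench right of the drop box. Origin: centre of underside.
Things that resemble listed ones, but are neither listed nor needed, are in the scene too. Leave any blue, orange or yellow look-alike of the dish alone.

How it is judged:
On the way, in this order (a step that is already met when the one before it is completed fails the run):
1. a finger holds the flap open while the dish is still on the shelf in front of it (value of joint flap above 0.35 rad and contact force between the fingers and flap above 0.3 N and x of dish in the frame of drop_box below -0.03 m), for 0.1 s.
2. with the flap still held open by a finger, the dish is pushed under it by a finger (value of joint flap above 0.3 rad and contact force between the fingers and flap above 0.3 N and contact force between the fingers and dish above 0.01 N and x of dish in the frame of drop_box above -0.025 m), for 0.02 s.
At the end, for the whole second after the job is handed in: The dish is inside the hopper, its origin below the level of the shelf (less than 55 mm above the bench), and the flap has sprung shut (within 0.06 rad) (x of dish in the frame of drop_box between 0 and 0.08 m and y of dish in the frame of drop_box between -0.04 and 0.04 m and z of dish in the frame of drop_box below 0.055 m and value of joint flap below 0.06 rad); the robot touches nothing.
It fails at once if the dish is lifted more than 25 mm above the shelf (z of dish in the frame of drop_box above 0.095 m).
It fails at once if the spare dish is moved more than 15 mm (distance of spare_dish from where it was at the start of the episode above 0.015 m).
It fails at once if the small jar is moved more than 15 mm (distance of small_jar from where it was at the start of the episode above 0.015 m).
It fails at once if the note block is moved more than 15 mm (distance of note_block from where it was at the start of the episode above 0.015 m).
It also fails if it takes over 38 s, if anything falls off the work surface, if the arm or the gripper's body presses on something with over 40 N, if the wrist force passes 120 N, or if a joint passes its speed limit or range.

## Robot

A 6-joint arm with a two-finger parallel gripper is mounted at the origin on a cart in front of the work surface, level with it; the furniture and walls round the work are solid. World frame = base frame: x ahead of the robot, y to its left, z up, the work surface at z = 0. Lengths are in m, angles in rad, forces in N, time in s.
With the tool pointing down it reaches from about 0.275 to 0.85 m from the base axis. Payload 5.2 kg.
Tool frame: the origin (TCP) lies between the finger pads; the fingertips stand 17 mm ahead of it and the grasp point (between the pads) lies 2 mm behind it; z points along the fingers, y is the line along which they close (so a half turn about z gives the same grasp; the last joint's range is limited). The gripper opens to 85 mm and grips with 20 to 120 N. Pads are 22 mm wide; open, the fingers measure 114 mm over their backs; the gripper's body (76 mm by 85 mm) begins 54 mm behind the grasp point. The pads swing forward as they close: fully open they stand 13 mm farther back than shut.
Start: joints at [-0.203, 0.259, 1.535, -0, 1.348, -0.203], TCP at [0.55, 0, 0.248] pointing down, gripper open.
Joint ranges: [-3.14, 3.14], [-0.91, 2.08], [0.19, 2.58], [-1.22, 4.36], [0.22, 2.71], [-3.12, 3.12]. Speed limits (rad/s): [2.57, 2.57, 3.14, 3.14, 3.14, 3.14].

## Interface

Orientations are given as a rotation vector (axis times angle).
In Python, from station import observe, optics, robot gives the robot as it stands. The module is installed in compiled form; this text tells all that it offers.
- The arm moves only by the shell command python3 -m inch 'ROWS' [FORCE]. ROWS is JSON, a list of rows, each a list of 3 entries, a list of its own where there are three numbers: the turn, a rotation vector about the tool's x, y, z in rad, then the shift along the tool's x, y, z in mm, then the finger opening in mm, from 0 to 85.4. In form: [[[ax, ay, az], [dx, dy, dz], claw], ...]. A call has 1 to 10 rows; each row is the pose to reach, as a shift and turn from the pose commanded when the call began, along the tool's axes at that moment; what a row does not reach only later rows make up. A row lasts 1/8 s, in which the tool goes at most 62.5 mm and 10.7 degrees, less where a joint would pass 70% of its speed; a pose out of reach is approached as far as the arm can. A call with a gripper value outside its range is refused whole. The fingers move at their own pace and stop on an object; FORCE is the grip in N (left out, the last holds). Time passes only in rows, so rows that repeat a pose let the fingers close. It gives the time, the measured TCP pose, the force, the opening and the grip force at its end, in the units of the state.
- observe(): the state, without advancing time (a new reading comes with each control period).
- optics.snapshot(name): name is "scene" or "side" or "wrist"; returns the picture (480x640x3 uint8, blue, green, red); there is no depth.
- optics.calibration(name): a dict with "K" (3x3 intrinsics, pixels), "dist_coeffs" ([k1, k2, p1, p2, k3] as OpenCV has them; the pictures are not rectified), "world_from_camera" (4x4, takes a point from camera to world coordinates). Camera axes: x right, y down, z forward; pixel columns grow to the right and rows downward; lengths in m; the calibration is good to about 2 mm. A picture is of the moment at which its call begins: read the wrist's pose just before it. calibration takes no time and is no camera call; for the wrist camera it gives the pose at the moment of the call.
- robot.hand_in(): hands the job in; it is judged then, once.
The state is a dict: "time": time; "joints": joint angles; "dq": joint speeds; "effort": joint torques, N m; "tool_pos": TCP position; "tool_rot": TCP orientation; "contact_force": force on the tool from outside, world axes, zero at the start; "ft_torque": the same for the moment, N m; "opening": finger opening in m; "finger_force": force on a finger pad.
Only numpy, scipy, OpenCV 4.12 (cv2) and the standard library are available. Lean on these libraries where they do the work, as an engineer would, in place of code of your own. Each camera call takes 0.05 s, during which the arm holds its last target. There are 200 camera calls.

## Working session

There is one attempt and no reset: what is moved stays moved. The work goes in short steps, Python scripts to look and compute and a shell command to move; the robot and the scene stay as the last step left them, time stands still between calls to the robot, and variables do not carry over. Pictures are saved under pics/ and viewed, at most 10 in all, crops included, and the job is handed in when it is done.

```bash
mkdir -p pics
python3 - <<'E'
from station import observe, optics, robot
import cv2
for n in("scene","side"):
    cv2.imwrite(f"pics/{n}0.png",optics.snapshot(n))
    c=optics.calibration(n);print(n,c)
s=observe();print(s)
E
```

```text
scene {'K': array([[557.33302205,   0.        , 317.78269257],
       [  0.        , 557.33302205, 243.64859112],
       [  0.        ,   0.        ,   1.        ]]), 'dist_coeffs': array([-0.17600754,  0.        ,  0.        ,  0.        ,  0.        ]), 'world_from_camera': array([[ 0.79579211, -0.37696712,  0.47393112,  0.10417895],
       [-0.60527353, -0.4706555 ,  0.64197145, -0.41300702],
       [-0.01894384, -0.79773378, -0.60271215,  0.59944504],
       [ 0.        ,  0.        ,  0.        ,  1.        ]])}
side {'K': array([[545.9904988 ,   0.        , 328.90136278],
       [  0.        , 545.9904988 , 238.82312722],
       [  0.        ,   0.        ,   1.        ]]), 'dist_coeffs': array([-0.00821963,  0.        ,  0.        ,  0.        ,  0.        ]), 'world_from_camera': array([[-0.95613499, -0.12396143,  0.26540431,  0.2897149 ],
       [-0.29156672,  0.31554503, -0.90300619,  0.9481826 ],
       [ 0.02819093, -0.94077888, -0.33784667,  0.40767543],
       [ 0.        ,  0.        ,  0.        ,  1.        ]])}
{'time': 0.1, 'joints': array([-2.02780662e-01,  2.59270844e-01,  1.53594090e+00, -1.41867911e-05,
        1.34799254e+00, -2.02759226e-01]), 'dq': array([ 7.45424165e-04, -4.65973184e-04, -3.83589985e-03,  1.28860352e-03,
       -7.78843867e-05, -8.80913855e-04]), 'effort': array([ 3.02140717e-03, -4.46967566e+01, -2.91247433e+01, -1.80583206e-04,
        6.27233181e-03, -7.21271704e-05]), 'tool_pos': array([5.49571569e-01, 1.17438026e-04, 2.47570547e-01]), 'tool_rot': array([-2.22051535e+00, -2.22047473e+00,  1.41045570e-03]), 'contact_force': array([-0.7575123 ,  0.33084847, -1.08478916]), 'ft_torque': array([-0.05367326, -0.03712899, -0.02918077]), 'finger_force': 0.0, 'opening': 0.08538691116692868}
```

View pics/scene0.png

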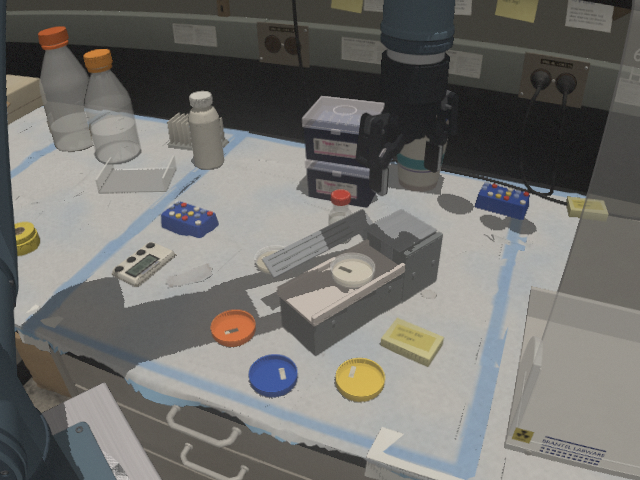

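View pics/side0.png

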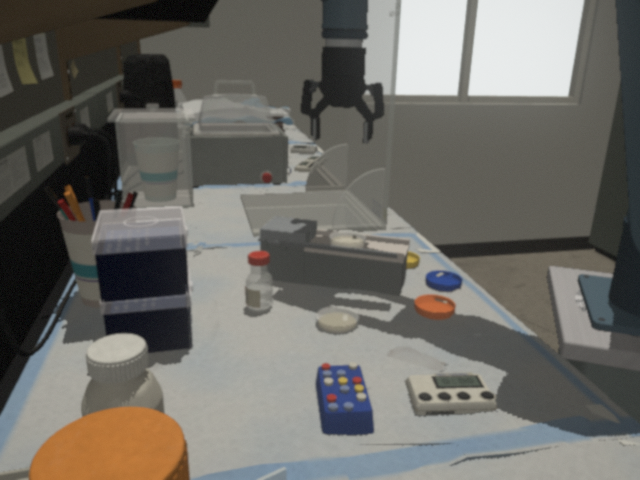

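The scene shows the drop box with its front end near (300,310) and hopper near (405,245). The white dish is on its shelf at (353,270), and the tread is to the left at (320,245). The spare dish is on the bench at (268,260), and the jar is at (340,208). The orange (233,327), blue (273,375) and yellow (360,379) dishes are look-alikes to leave alone. The only white dish on the shelf is the one at (353,270), which I'll confirm in an enlarged crop.

Run:
```python
import cv2
a=cv2.imread("pics/scene0.png")[200:360,245:455]
a=cv2.resize(a,None,fx=3.75,fy=3.75,interpolation=cv2.INTER_CUBIC)
cv2.imwrite("pics/crop0.png",a);print(a.shape)
a=cv2.imread("pics/side0.png")[210:340,240:430]
a=cv2.resize(a,None,fx=4,fy=4,interpolation=cv2.INTER_CUBIC)
cv2.imwrite("pics/crop1.png",a);print(a.shape)
```

```text
(600, 788, 3)
(520, 760, 3)
```

View pics/crop0.png

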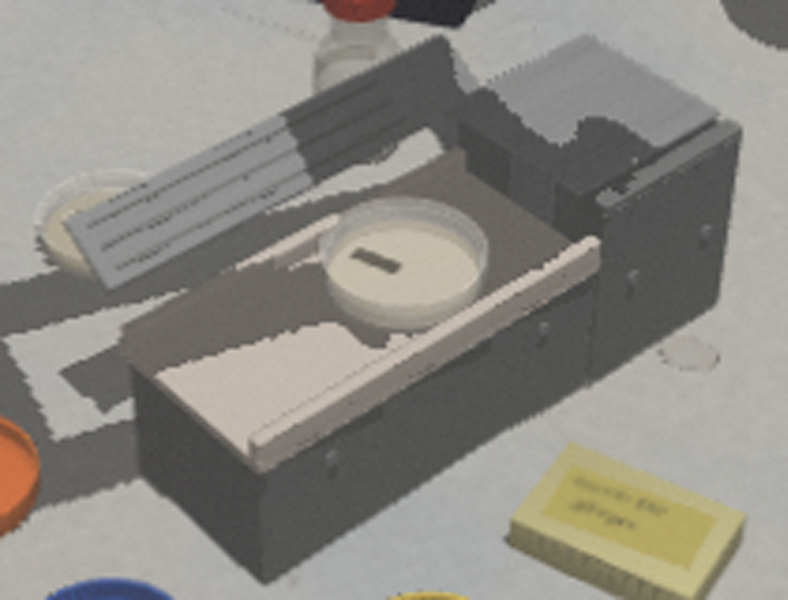

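View pics/crop1.png

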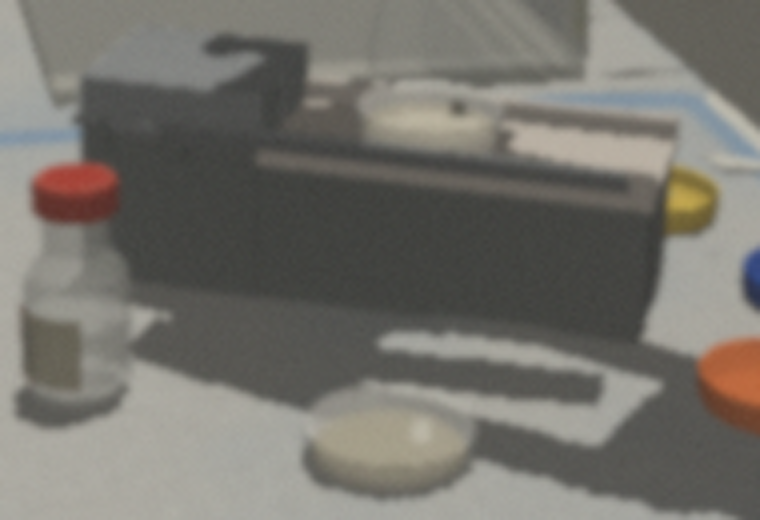

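The crop confirms the white and clear dish on the shelf, centred at (407,262) in the crop. The box corners are clear, so I'll fit the box pose from them.

```bash
cat > h.py <<'E'
import numpy as np,cv2
from station import observe, optics, robot
from scipy.optimize import least_squares
def proj(cal,P):
    T=np.linalg.inv(cal["world_from_camera"])
    return cv2.projectPoints(np.float64(P).reshape(-1,1,3),cv2.Rodrigues(T[:3,:3])[0],T[:3,3],cal["K"],cal["dist_coeffs"])[0][:,0]
def b2w(p,P):
    c,s=np.cos(p[2]),np.sin(p[2]); P=np.atleast_2d(P)/1000.
    return np.c_[p[0]+c*P[:,0]-s*P[:,1],p[1]+s*P[:,0]+c*P[:,1],P[:,2]]
E
python3 - <<'E'
from h import *
cs,cd=optics.calibration("scene"),optics.calibration("side")
B=[[-175,-42,0],[82,-42,0],[82,-42,92],[-175,-42,70],[-175,42,70],[-167,58,82],[-167,87,99],[33,87,99]]
U=np.array([[265,582],[718,302],[740,125],[263,470],[135,365],[110,288],[68,222],[440,37]])/3.75+[245,200]
B2=[[-175,42,0],[82,42,92]];U2=np.array([[640,335],[85,120]])/4+[240,210]
f=lambda p:np.r_[(proj(cs,b2w(p,B))-U).ravel(),(proj(cd,b2w(p,B2))-U2).ravel()]
r=least_squares(f,[.5,0,0.],loss='soft_l1');p=r.x
print(p,f(p).reshape(-1,2).round(1).tolist())
a=np.linspace(0,6.28,60)
def bb(q):
    P=np.vstack([np.c_[q[0]+33*np.cos(a),q[1]+33*np.sin(a),0*a+84],np.c_[q[0]+31*np.cos(a),q[1]+31*np.sin(a),0*a+70]])
    u=proj(cs,b2w(p,P));return np.r_[u.min(0),u.max(0)]
t=np.r_[322,197,490,328]/3.75+[245,200,245,200]
d=least_squares(lambda q:bb(q)-t,[-80,0.]);print("dish",d.x,d.fun)
np.save("p.npy",p)
for n,P in dict(tread=[-85,75,75],jar=0).items():
    if P: print(n,b2w(p,P))
def floor(u,z,c=cs):
    x=cv2.undistortPoints(np.float64([[u]]),c["K"],c["dist_coeffs"])[0,0];W=c["world_from_camera"]
    v=W[:3,:3]@np.r_[x,1];return (W[:3,3]+v*(z-W[2,3])/v[2])
R=np.array([[np.cos(p[2]),np.sin(p[2])],[-np.sin(p[2]),np.cos(p[2])]])
for n,u,z,c in [("jar",(258,312),0,cd),("jarcap",(342,196),.09,cs),("spare",(338,322),.008,cd)]: print(n,R@(floor(u,z,c)[:2]-p[:2])*1000)
E
```

```text
[0.5834897  0.0620728  0.04935244] [[1.0, 4.0], [-0.2, -0.4], [0.5, 1.7], [0.4, -1.1], [-3.4, -5.0], [0.5, 1.2], [-1.0, -0.0], [0.1, -1.6], [1.8, 3.2], [-0.9, -9.3]]
dish [-66.76610752   1.49795925] [-0.28680092 -0.21627529  0.28689448  0.16312733]
tread [[0.49489327 0.13278823 0.075     ]]
jar [ 39.67406066 167.0260311 ]
jarcap [ 42.80631893 147.32653408]
spare [-93.49613683 176.10762047]
```

Residuals are small enough. Two outliers come from hidden or bevelled corners. I'm moving above the start pose: box (-130, 37), tool x along box x.

```bash
python3 -m inch '[[[0,0,0.17],[30,-30,10],62],[[0,0,0.34],[60,-60,20],62],[[0,0,0.51],[92.5,-97.5,40],62],[[0,0,0.68],[92.5,-97.5,60],62],[[0,0,0.85],[92.5,-97.5,60],62],[[0,0,1.02],[92.5,-97.5,60],62],[[0,0,1.19],[92.5,-97.5,60],62],[[0,0,1.36],[92.5,-97.5,60],62],[[0,0,1.521],[92.5,-97.5,60],62],[[0,0,1.521],[92.5,-97.5,60],62]]' 
python3 -m inch '[[[0.03,0.1,0],[0,0,10],62],[[0.03,0.1,0],[0,0,20],62],[[0.03,0.1,0],[0,0,20],62]]'
python3 - <<'E'
from h import *
s=observe();p=np.load("p.npy");print(s["time"],s["tool_pos"],s["opening"],s["contact_force"])
R=cv2.Rodrigues(s["tool_rot"])[0];print(R.round(3))
c,sn=np.cos(p[2]),np.sin(p[2]);d=(s["tool_pos"][:2]-p[:2])*1000;print(c*d[0]+sn*d[1],-sn*d[0]+c*d[1])
w=optics.snapshot("wrist");cv2.imwrite("pics/w1.png",w)
cal=optics.calibration("wrist")
B=[[-175,-35,70],[-175,35,70],[0,-35,80],[-167,58,82],[-167,87,99],[0,0,70],[-67,1.5,84]]
for q in proj(cal,b2w(p,B)): cv2.circle(w,tuple(int(v) for v in np.clip(q,-1000,2000)),4,(0,0,255),1)
sc=optics.snapshot("scene")
for q in proj(optics.calibration("scene"),b2w(p,B)): cv2.circle(sc,tuple(int(v) for v in q),2,(0,0,255),1)
sd=optics.snapshot("side")
a=cv2.resize(sc[130:370,220:460],(400,400));b=cv2.resize(sd[100:340,210:450],(400,400))
cv2.imwrite("pics/m1.png",np.hstack([a,b]));cv2.imwrite("pics/w1m.png",w)
E
```

```text
time: 1.35
tool_pos: [0.4522, 0.0925, 0.188]
tool_rot: [-3.14, -0.08, 0.001]
contact_force: [-0.3, 0.0, 0.1]
opening: 0.062
finger_force: 0.0
time: 1.72
tool_pos: [0.452, 0.0924, 0.1677]
tool_rot: [-3.105, -0.079, -0.15]
contact_force: [-0.1, 0.1, -0.2]
opening: 0.0619
finger_force: 0.0
1.725 [0.45200082 0.09239386 0.16765024] 0.061888083429069214 [-0.09672147  0.05429896 -0.20643299]
[[ 0.994  0.052  0.095]
 [ 0.049 -0.998  0.034]
 [ 0.097 -0.03  -0.995]]
-129.83296920195713 36.77080764598987
```

View pics/w1m.png

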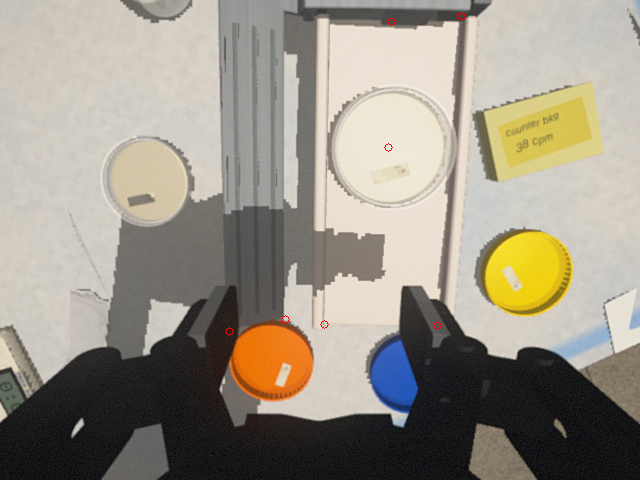

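View pics/m1.png

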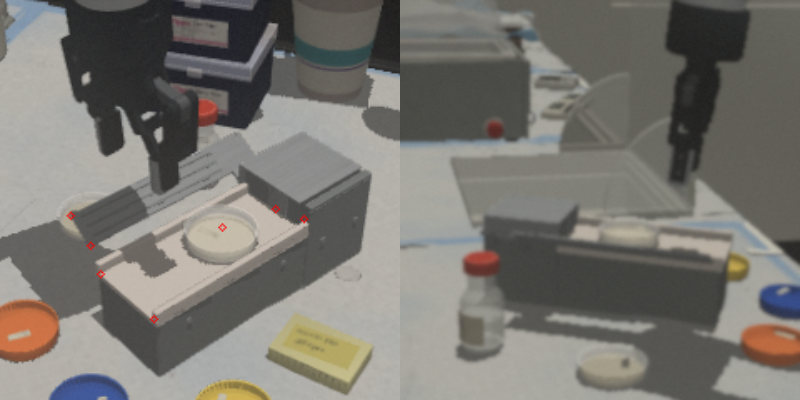

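The wrist view shows the channel centre about 2 mm right of the prediction and the dish centred at (393,147). Finger alignment is good: left finger over the tread, right finger over the channel. Next I shift 2 mm right and descend onto the tread.

```bash
python3 -m inch '[[[0,0,0],[-2.5,3,25],62],[[0,0,0],[-5,3.5,50],62],[[0,0,0],[-5,3.5,50],62],[[0,0,0],[-6,3.8,60],62],[[0,0,0],[-6,3.8,60],62]]'
python3 -m inch '[[[0,0,0],[-0.6,0.2,6],62],[[0,0,0],[-0.6,0.2,6],62],[[0,0,0],[-0.6,0.2,6],62]]'
python3 -m inch '[[[0,0,0],[-0.6,0.2,6],62],[[0,0,0],[-0.6,0.2,6],62],[[0,0,0],[-0.6,0.2,6],62]]'
```

```text
time: 2.5
tool_pos: [0.4528, 0.0906, 0.108]
tool_rot: [-3.104, -0.078, -0.154]
contact_force: [-0.2, 0.7, -1.1]
opening: 0.0619
finger_force: 0.0
time: 2.88
tool_pos: [0.4527, 0.0905, 0.102]
tool_rot: [-3.104, -0.077, -0.155]
contact_force: [-0.5, 0.1, -0.7]
opening: 0.0623
finger_force: 0.0
time: 3.25
tool_pos: [0.4532, 0.0904, 0.0962]
tool_rot: [-3.104, -0.077, -0.156]
contact_force: [1.2, -0.1, 3.4]
opening: 0.0621
finger_force: 1.6
```

```bash
python3 -m inch '[[[0,0,0],[-0.5,0.15,5],62],[[0,0,0],[-1,0.3,10],62],[[0,0,0],[-1,0.3,10],62],[[0,0,0],[-1,0.3,10],62]]'
python3 -m inch '[[[0,0,0],[-0.4,0.1,4],62],[[0,0,0],[-0.4,0.1,4],62],[[0,0,0],[-0.4,0.1,4],62]]'
python3 - <<'E'
from h import *
sc=optics.snapshot("scene");sd=optics.snapshot("side")
a=cv2.resize(sc[170:370,240:440],(400,400));b=cv2.resize(sd[170:310,250:430],(400,400))
cv2.imwrite("pics/m2.png",np.hstack([a,b]))
E
```

```text
time: 3.75
tool_pos: [0.4532, 0.0907, 0.086]
tool_rot: [-3.104, -0.077, -0.156]
contact_force: [0.5, 1.8, 5.0]
opening: 0.062
finger_force: 2.8
time: 4.12
tool_pos: [0.4535, 0.0907, 0.0835]
tool_rot: [-3.104, -0.078, -0.158]
contact_force: [-5.3, 0.8, 24.4]
opening: 0.0619
finger_force: 11.8
```

View pics/m2.png

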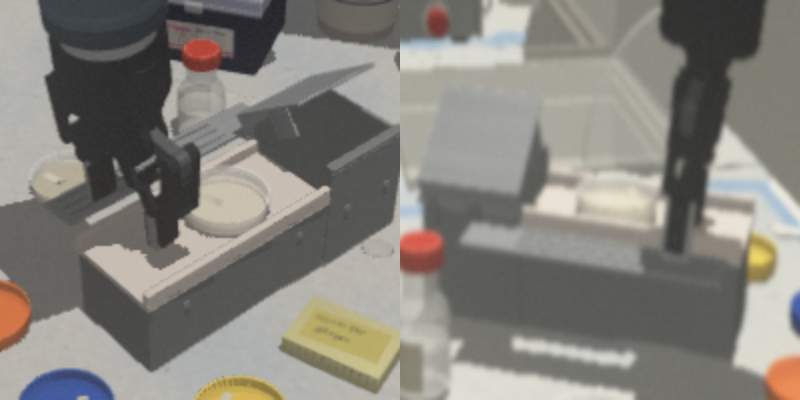

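Flap is fully open (left view), the channel finger stands behind the dish, and the 24 N means a stop has been reached. Backing off about 2.5 mm, then pushing.

```bash
python3 -m inch '[[[0,0,0],[0.2,-0.1,-2.5],62],[[0,0,0],[0.2,-0.1,-2.5],62]]'
python3 -m inch '[[[0,0,0],[5,0,0.5],62],[[0,0,0],[10,0,1],62],[[0,0,0],[15,0,1.5],62],[[0,0,0],[20,0,2],62],[[0,0,0],[20,0,2],62]]'
```

```text
time: 4.47
tool_pos: [0.4533, 0.0906, 0.0849]
tool_rot: [-3.104, -0.077, -0.157]
contact_force: [1.4, 1.0, 6.5]
opening: 0.0621
finger_force: 3.2
time: 5.1
tool_pos: [0.4692, 0.0922, 0.0838]
tool_rot: [-3.104, -0.079, -0.143]
contact_force: [-11.0, 0.9, 17.2]
opening: 0.0619
finger_force: 8.7
```

```bash
python3 -m inch '[[[0,0,0],[0.1,0,-1.5],62],[[0,0,0],[0.1,0,-1.5],62]]'
python3 - <<'E'
from h import *
sc=optics.snapshot("scene");w=optics.snapshot("wrist")
a=cv2.resize(sc[170:370,240:440],(400,400));b=cv2.resize(w,(400,400))
cv2.imwrite("pics/m3.png",np.hstack([a,b]))
E
```

```text
time: 5.35
tool_pos: [0.4702, 0.0919, 0.085]
tool_rot: [-3.104, -0.078, -0.147]
contact_force: [-4.6, 0.1, 6.0]
opening: 0.0625
finger_force: 3.0
```

View pics/m3.png

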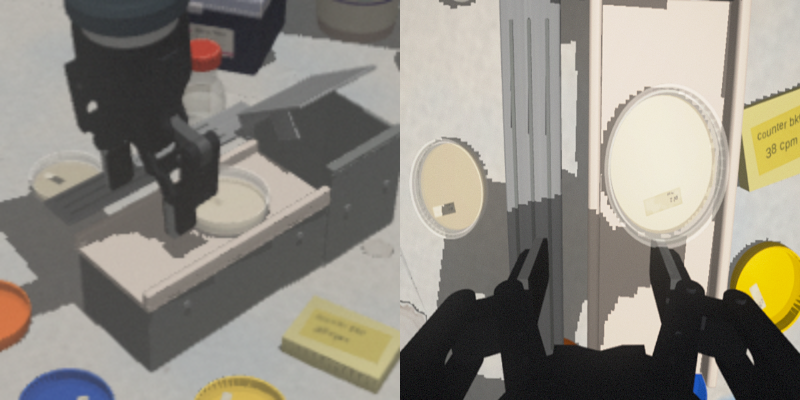

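The pad has just reached the dish's rear edge at roughly (660,245), centred in the channel. I'll keep pushing slightly higher.

```bash
python3 -m inch '[[[0,0,0],[4,0,-0.4],62],[[0,0,0],[8,0,0],62],[[0,0,0],[12,0,0.4],62],[[0,0,0],[16,0,0.8],62],[[0,0,0],[20,0,1.2],62]]'
python3 -c "
from h import *
s=observe();p=np.load('p.npy');print(b2w([0,0,-p[2]],[*((s['tool_pos'][:2]-p[:2])*1000),0])*1000)"
```

```text
time: 6.08
tool_pos: [0.4901, 0.0927, 0.0856]
tool_rot: [-3.105, -0.079, -0.146]
contact_force: [-5.3, -0.5, 6.7]
opening: 0.0622
finger_force: 3.2
[[-91.73640384  35.16679101   0.        ]]
```

```bash
python3 -m inch '[[[0,0,0],[5,0,0.4],62],[[0,0,0],[10,0,0.8],62],[[0,0,0],[15,0,1.3],62],[[0,0,0],[20,0,1.8],62],[[0,0,0],[25,0,2.3],62],[[0,0,0],[30,0,2.8],62],[[0,0,0],[35,0,3.3],62]]'
python3 - <<'E'
from h import *
s=observe();p=np.load('p.npy');print(b2w([0,0,-p[2]],[*((s['tool_pos'][:2]-p[:2])*1000),0])*1000)
sc=optics.snapshot("scene");w=optics.snapshot("wrist")
a=cv2.resize(sc[170:370,260:460],(400,400));b=cv2.resize(w,(400,400))
cv2.imwrite("pics/m4.png",np.hstack([a,b]))
E
```

```text
time: 6.95
tool_pos: [0.5254, 0.0944, 0.0857]
tool_rot: [-3.105, -0.079, -0.146]
contact_force: [-4.7, -0.3, 5.6]
opening: 0.0616
finger_force: 3.0
[[-56.42916718  35.19802316   0.        ]]
```

View pics/m4.png

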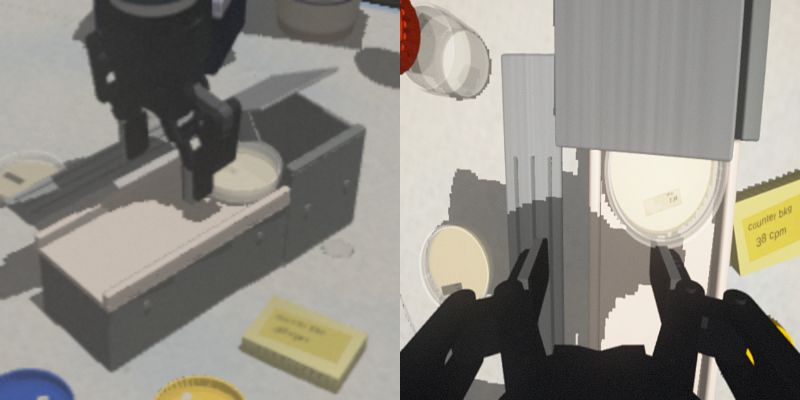

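The dish is passing under the raised lid with the finger still behind it. Pushing on.

```bash
python3 -m inch '[[[0,0,0],[5,0,0.5],62],[[0,0,0],[10,0,1],62],[[0,0,0],[15,0,1.5],62],[[0,0,0],[19,0,1.9],62],[[0,0,0],[23,0,2.3],62],[[0,0,0],[23,0,2.3],62]]'
python3 - <<'E'
from h import *
s=observe();p=np.load('p.npy');print(b2w([0,0,-p[2]],[*((s['tool_pos'][:2]-p[:2])*1000),0])*1000)
sc=optics.snapshot("scene");w=optics.snapshot("wrist")
a=cv2.resize(sc[170:370,260:460],(400,400));b=cv2.resize(w,(400,400))
cv2.imwrite("pics/m5.png",np.hstack([a,b]))
E
```

```text
time: 7.8
tool_pos: [0.5491, 0.0956, 0.0859]
tool_rot: [-3.104, -0.078, -0.148]
contact_force: [-3.2, 1.1, 5.1]
opening: 0.0619
finger_force: 2.8
[[-32.70022152  35.20477738   0.        ]]
```

View pics/m5.png

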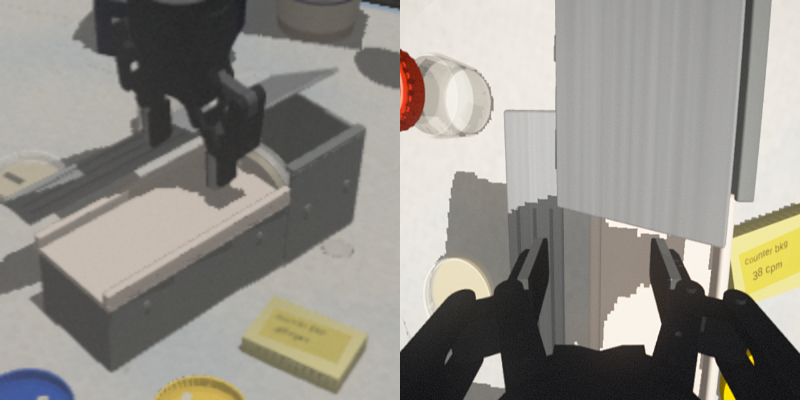

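The dish is tipping over the edge, with its rim visible inclined at about (270,165) in the left half. I'll push a few mm more, wait, and check the fall numerically by image differencing, since the views are used up.

```bash
python3 -m inch '[[[0,0,0],[3,0,0.3],62],[[0,0,0],[6,0,0.6],62],[[0,0,0],[6,0,0.6],62],[[0,0,0],[6,0,0.6],62],[[0,0,0],[6,0,0.6],62]]'
cat > patch.py <<'E'
from h import *
sc=optics.snapshot("scene").mean(2).astype(int)
print(sc[240:270:2,372:412:2])
E
python3 patch.py
python3 - <<'E'
import cv2
a=cv2.imread("pics/m5.png").mean(2).astype(int)[140:200:4,224:304:4];print("before");print(a)
from h import *
p=np.load('p.npy');c=optics.calibration("scene")
print(proj(c,b2w(p,[[0,-35,80],[0,-35,70],[0,0,70],[15,0,70],[78,-38,92],[0,-38,92],[40,0,8]])).round())
E
```

```text
time: 8.52
tool_pos: [0.555, 0.0959, 0.086]
tool_rot: [-3.105, -0.078, -0.148]
contact_force: [-3.9, 0.3, 5.9]
opening: 0.0622
finger_force: 2.8
[[ 50  46  45  47  47  49  48  50  54  46  54  70  73  70  72  70  68  70
   69  71]
 [ 52  48  49  50  47  45  49  54  52  57  69  72  69  70  71  70  67  72
   70  71]
 [ 45  46  44  47  48  50  47  49  68  70  68  71  69  72  73  71  69  70
   70  72]
 [ 49  48  48  48  46  49  56  69  72  71  73  71  69  71  71  70  70  67
   71  72]
 [ 48  49  51  51  50  70  72  73  72  69  71  71  74  73  72  70  67  70
   68  95]
 [ 50  49  46  50  48  72  70  68  70  72  71  72  71  72  73  70  71  90
  116 117]
 [ 46  49  51  48  50  71  71  72  71  71  73  70  74  70  71  71 113 119
  120 121]
 [ 48  51  49  52  48  91  70  68  71  69  70  70  68  69  71  69  82 117
  113  83]
 [ 48  52  51  51  71 180 102  78  69  69  68  74  73  74  71  69  69  76
   84  85]
 [ 52  50  51 100 181 186 186 188 155  73  71  97 112 127 117 127 124  74
   80  81]
 [ 54  49  93 184 186 186 186 185 188 181 132 157 163 162 158 161 127  79
   83  80]
 [ 92 100 102 113 11
[... 995 characters left out ...]
5
  114  92]
 [ 48  50  50 117 183 160 105 100 100  99 100 136 146 139 151 144 112  80
   85  89]
 [ 49  49  51 138 185 188 184 186 154 100  98 100 138 142 136 145 130  79
   79  82]
 [ 52  50 136 184 187 186 186 186 186 176 114  98 104 139 135 140 122  78
   82  82]
 [ 60  92 183 184 186 186 186 186 187 187 185 151  98 128 136 126 111  80
   82  82]
 [100 102 123 132 151 186 187 186 186 186 186 186 174 114 169 186 166  86
   82  83]
 [102 102 101 102 102 162 187 186 185 186 187 186 178 184 188 144 129  82
   82  81]
 [103 102 102 101 102 162 185 187 186 186 176 183 189 181 140 122 122  81
   82  83]]
[[403. 261.]
 [402. 266.]
 [386. 255.]
 [392. 251.]
 [439. 235.]
 [405. 256.]
 [401. 275.]]
```

Most of the dish has left that patch, but a small bright remnant remains at (394–404, 258–262). I'll push a bit more and check whether it is moving or static, comparing with the first picture.

```bash
python3 -m inch '[[[0,0,0],[2,0,0.2],62],[[0,0,0],[4,0,0.4],62],[[0,0,0],[4,0,0.4],62],[[0,0,0],[4,0,0.4],62]]'
python3 - <<'E'
from h import *
s=optics.snapshot("scene");a=cv2.imread("pics/scene0.png")
np.set_printoptions(linewidth=200)
print(s[254:268,390:410].mean(2).astype(int));print(a[254:268,390:410].mean(2).astype(int))
for y,x in[(258,398),(260,396),(260,400),(262,398),(264,396)]:print(s[y,x],a[y,x])
# beige dish colour reference
m=cv2.imread("pics/m4.png");print("dish ref",m[178,245],m[185,240])
E
```

```text
time: 9.07
tool_pos: [0.5588, 0.0961, 0.0859]
tool_rot: [-3.105, -0.078, -0.147]
contact_force: [-3.5, -0.5, 5.3]
opening: 0.062
finger_force: 2.8
[[ 74  72  70  71  72  74  70  71  71  70  71  72  71  74  84 106 118 119 110  89]
 [ 70  72  69  72  71  71  72  73  71  72  72  71  69  65  71  76  92  91  86  94]
 [ 72  72  73  71  71  71  72  71  74  73  73  68  71  69  70  72  77  86  81  80]
 [ 73  73  71  72  71  72  74  72  71  73  70  68  71  72  71  75  95  84  80  83]
 [ 72  73  68  70  96  98 111 126 126 126 117 120 128 127 121  70  76  74  82  81]
 [120  98 113 127 130 137 142 150 148 149 148 148 148 146 122  71  75  79  81  80]
 [181 171 128 149 156 165 164 170 159 159 157 157 159 160 127  73  81  80  82  80]
 [186 185 182 162 149 152 153 154 154 154 153 154 151 151 124  72  81  80  82  83]
 [185 186 186 184 177 143 154 152 151 152 151 148 147 133 105  71  82  79  82  81]
 [187 185 188 186 186 182 162 153 154 151 140 177 183 181 106  74  83  82  81  82]
 [186 186 186 185 186 187 183 173 128 156 191 184 189 190 176 103  83  84  82  80]
 [185 185 187 185 185 186 185 165 185 18
[... 837 characters left out ...]
 73  72  71  71  74  81  82  82  82]
 [100  99  99 101  94  74  72  71  73  72  73  71  85  73  71  72  82  81  81  83]
 [100 100  99 103 101  98  79  71  71  73 101 171 181 179 104  72  81  78  81  80]
 [100 101 101  98 101  99  99  89  84 123 190 184 186 185 173 101  81  81  80  81]
 [101 103 101 102 102 101 101 159 180 181 187 186 182 176 141  86  82  82  81  82]
 [ 99 103  99 101 103  95 174 178 186 187 184 178 113 127 120  81  83  84  80  81]
 [103 102 102  94 151 184 186 186 187 184 169 131 123 120 116  81  80  82  81  80]]
[123 126 130] [72 72 74]
[152 167 173] [70 72 72]
[147 160 165] [71 73 74]
[140 154 161] [72 75 74]
[173 183 194] [ 94  99 104]
dish ref [172 189 197] [172 188 199]
```

Run:
```python
from h import *
p=np.load('p.npy');c=optics.calibration("scene");W=c["world_from_camera"]
for u in[(398,258),(403,258),(394,260),(398,262)]:
    x=cv2.undistortPoints(np.float64([[u]]),c["K"],c["dist_coeffs"])[0,0];v=W[:3,:3]@np.r_[x,1]
    print(u)
    for z in(.08,.07,.055,.04,.02,.01):
        q=W[:3,3]+v*(z-W[2,3])/v[2];print(z,(b2w([0,0,-p[2]],[*((q[:2]-p[:2])*1000),0])[0,:2]*1000).round(1))
# predicted flat-on-floor & tilted dish outlines
a=np.linspace(0,6.28,13)
for x0 in(33,45): print(x0,proj(c,b2w(p,np.c_[x0+33*np.cos(a),33*np.sin(a),0*a+19])).round().tolist())
```

```text
(398, 258)
0.08 [ -0.  -25.1]
0.07 [  9.6 -16.9]
0.055 [24.1 -4.6]
0.04 [38.6  7.7]
0.02 [58.  24.1]
0.01 [67.6 32.3]
(403, 258)
0.08 [  5.6 -30.1]
0.07 [ 15.4 -22. ]
0.055 [30.  -9.8]
0.04 [44.7  2.3]
0.02 [64.2 18.5]
0.01 [74.  26.6]
(394, 260)
0.08 [ -8.  -24.5]
0.07 [  1.5 -16.2]
0.055 [15.8 -3.9]
0.04 [30.1  8.4]
0.02 [49.1 24.8]
0.01 [58.6 33. ]
(398, 262)
0.08 [ -7.  -31.7]
0.07 [  2.6 -23.6]
0.055 [ 16.9 -11.5]
0.04 [31.2  0.6]
0.02 [50.2 16.7]
0.01 [59.8 24.8]
33 [[412.0, 263.0], [403.0, 260.0], [392.0, 259.0], [384.0, 262.0], [378.0, 268.0], [378.0, 274.0], [384.0, 281.0], [393.0, 285.0], [404.0, 285.0], [413.0, 282.0], [418.0, 276.0], [418.0, 269.0], [412.0, 263.0]]
45 [[417.0, 260.0], [408.0, 257.0], [397.0, 256.0], [389.0, 259.0], [384.0, 265.0], [384.0, 271.0], [389.0, 277.0], [398.0, 281.0], [409.0, 282.0], [418.0, 279.0], [423.0, 273.0], [422.0, 266.0], [417.0, 260.0]]
```

The remnant matches a dish lying flat on the hopper floor at box x≈40: predicted rim top is row 257–259, seen at 258. Backing off and lifting to let the flap shut.

```bash
python3 -m inch '[[[0,0,0],[-10,0,-1],62],[[0,0,0],[-20,0,-4],62],[[0,0,0],[-19.5,-0.3,-12],62],[[0,0,0],[-18.5,-0.6,-24],62],[[0,0,0],[-15,-1.5,-55],62],[[0,0,0],[-10,-3,-100],62],[[0,0,0],[-10,-3,-100],62],[[0,0,0],[-10,-3,-100],62]]'
python3 - <<'E'
from h import *
np.set_printoptions(linewidth=200)
s=optics.snapshot("scene").mean(2);a=cv2.imread("pics/scene0.png").mean(2)
# hopper lid region + shelf compare with shut state; dish template location
for n,r in dict(lid=(212,250,375,435),tread=(215,270,265,360)).items():
    d=abs(s-a)[r[0]:r[1],r[2]:r[3]];print(n,np.median(d),(d>25).mean())
print(s[240:262:3,380:400:3].astype(int))
p=np.load('p.npy');c=optics.calibration("scene")
print("shelf pts",[int(s[int(v),int(u)]) for u,v in proj(c,b2w(p,[[x,-10,70] for x in range(-160,0,20)]))])
d2=cv2.imread("pics/side0.png").mean(2);t=abs(optics.snapshot("side").mean(2)-d2)
for n,r in dict(sidelid=(218,240,258,315),spare=(300,335,315,360),jar=(250,315,244,272)).items():
    d=t[r[0]:r[1],r[2]:r[3]];print(n,np.median(d),(d>25).mean())
print(observe()["contact_force"])
E
```

```text
time: 10.12
tool_pos: [0.54, 0.0953, 0.1849]
tool_rot: [-3.104, -0.078, -0.152]
contact_force: [0.4, -0.8, 0.8]
opening: 0.062
finger_force: 0.0
lid 1.6666666666666572 0.23026315789473684
tread 3.0 0.375311004784689
[[ 76 136 143 142 140 139 140]
 [ 71  78  99 141 141 137 141]
 [ 69  79  83  81 135 141 139]
 [ 73  79  80  85  87  94 141]
 [ 81  77  81  81  88  75  73]
 [177 102  84  81  79  74  76]
 [183 184 111  82  76  96 125]
 [182 184 184 178 105 150 152]]
shelf pts [183, 183, 185, 183, 183, 183, 182, 182]
sidelid 1.6666666666666714 0.17862838915470494
spare 2.0 0.15174603174603174
jar 1.0 0.0
[-0.34615524 -0.62797772 -0.24705727]
```

```bash
python3 -m inch '[[[0,0,0],[-40,0,-50],62],[[0,0,0],[-80,0,-90],62],[[0,0,0],[-120,0,-90],62],[[0,0,0],[-150,0,-90],62],[[0,0,0],[-150,0,-90],62]]'
python3 - <<'E'
from h import *
np.set_printoptions(linewidth=200)
s=optics.snapshot("scene");a=cv2.imread("pics/scene0.png")
cv2.imwrite("pics/fin.png",s)
# edge shift of lid / tread by edge-map correlation, robust to shadow
def e(i): 
    g=cv2.cvtColor(i,cv2.COLOR_BGR2GRAY); return cv2.Canny(g,40,100)
E0,E1=e(a),e(s)
dt=cv2.distanceTransform(255-E1,cv2.DIST_L2,3)
for n,r in dict(lidtop=(205,235,395,445),hopper=(225,300,405,445),tread=(225,275,262,300)).items():
    k=E0[r[0]:r[1],r[2]:r[3]]>0;v=dt[r[0]:r[1],r[2]:r[3]][k];print(n,k.sum(),np.percentile(v,[25,50,75,90]))
d=abs(s.astype(int)-a).mean(2)
for n,r in dict(lid=(212,235,395,435),tread=(230,270,265,300),spare=(248,272,255,264),note=(318,362,380,443)).items():
    print(n,np.median(d[r[0]:r[1],r[2]:r[3]]),(d[r[0]:r[1],r[2]:r[3]]>25).mean())
sd=optics.snapshot("side");t=abs(sd.astype(int)-cv2.imread("pics/side0.png")).mean(2)
for n,r in dict(sidelid=(218,240,258,315),sidetread=(248,262,305,400),spare=(300,335,315,360)).items():
    q=t[r[0]:r[1],r[2]:r[3]];print(n,np.median(q),(q>25).mean())
o=observe();print(o["time"],o["tool_pos"],o["contact_force"])
E
```

```text
time: 10.85
tool_pos: [0.3805, 0.085, 0.2587]
tool_rot: [-3.104, -0.077, -0.15]
contact_force: [-0.4, -0.0, -1.4]
opening: 0.0622
finger_force: 0.0
lidtop 116 [ 0.       0.       0.      11.70225]
hopper 316 [0.      0.      0.      1.16215]
tread 323 [0.         0.         0.         0.95499998]
lid 1.3333333333333333 0.04782608695652174
tread 1.3333333333333333 0.017857142857142856
spare 1.3333333333333333 0.0
note 1.3333333333333333 0.0
sidelid 1.6666666666666667 0.17703349282296652
sidetread 1.3333333333333333 0.031578947368421054
spare 1.6666666666666667 0.09777777777777778
10.95 [0.3831715  0.08469627 0.25950905] [ 0.18813943 -0.07909882  0.36066838]
```

The lid and tread edges coincide with the starting picture, so the flap is shut. The shelf is empty, the dish is in the hopper and the bystanders have not moved.

```bash
python3 -c "
from station import robot;print(robot.hand_in())"
```

```text
the job is handed in; nothing more can be done
None
```

The job is handed in at about 11 s: the dish was pushed under the held-open flap and dropped into the hopper, and the flap has sprung shut. The spare dish, jar and note block look unmoved, and the arm is clear of everything; the final state was checked by comparing camera pixels, as my ten views were used up, and `hand_in()` gave no verdict.

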